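# Fit the crank to the bath-bomb press and wind it shut

## Task

The crank has been taken off the small bath-bomb press. Set its hub upright over the toothed spindle on top of the press, turn it by feel until the teeth mesh and push it fully home on the spindle's shoulder; then wind it clockwise (seen from above) until the pressing plate is hard down on the round mould, and let go, leaving the crank fitted. Do not disturb the bath bomb, the dropper bottle or the tub, and do not tip the crank over.

Things in the scene. Friction and masses are not known exactly. Their poses are not given: they have to be found in the camera images.
- crank: Loose hand crank, about 0.35 kg, at the start standing upright on its steel hub (60 mm in diameter, 45 mm tall). Origin: centre of the hub's underside, z up the hub's axis. A flat arm 20 mm wide runs from the hub along +x, 37 to 45 mm up, to x = 132 mm; at x = 120 mm stands a red handle 24 mm in diameter, 45 to 95 mm up.
- crank_grip (a point): Centre of the crank's red grip block on top of the hub, on the hub's axis, 63 mm above the crank's origin, axes as the crank's. The block is 46 mm along x, 32 mm along y and 36 mm tall: take it from above across the 32 mm (y).
- crank_socket (a point): Centre of the mouth of the hub's socket (same point as the crank's origin). The hub is open below: a hole 37 mm deep and 45 mm in diameter, with six evenly spaced inward teeth 5 mm wide, reaching in to a 30 mm bore over the lowest 20 mm.
- press: Bench screw press fixed to the table, 160 mm along x, 180 mm along y. Origin: centre of its underside, z up. A blue cross head 64 mm by 180 mm on two posts has its top 153 mm up; the splined spindle stands upright on its middle. The round aluminium mould, 68 mm wide, stands on the base beneath the plate.
- seat (a point): Point on the upright spindle's axis, level with the top of its flat shoulder (60 mm in diameter), 163 mm above the table: the centre of the crank hub's underside comes here when fully home. The spindle is stiff (0.4 N m friction): it stays put while the crank is turned on it under a light push (10 N or less), and stays where left. Clockwise from above lowers the plate.
- spline_top (a point): Point on the spindle's axis 18 mm above seat, level with the top of its six brass teeth (every 60 degrees, 7 mm wide, 39 mm across tips). Their angle varies and is not measured. A round nose 25 mm in diameter rises 16 mm above them, tapering. Unmeshed, the crank stays 18 mm above home; within about 6 degrees either way of a match it slides down freely.
- platen (a joint): How far the steel pressing plate (72 mm disc under the cross head) has been lowered, in m: 0 fully up, 0.024 hard down on the mould, where the spindle comes to a firm stop. One radian of the spindle lowers it 15 mm. It starts somewhere between 0 and 0.012.
- bomb: Bystander: loose cream-white bath bomb, 70 mm ball with a flat foot, 63 mm tall, origin under its centre.
- dropper: Bystander: loose amber dropper bottle, 42 mm in diameter, 111 mm tall, origin under its centre.
- tub: Bystander: loose yellow tub with blue lid, 76 mm in diameter, 90 mm tall, origin under its centre.
Not all that is in view belongs to the job. Of the things that look like the crank, the middle-sized one is meant.

How it is judged:
On the way, in this order (a step that is already met when the one before it is completed fails the run):
1. the crank is meshed and fully home on the spindle (z of crank in the frame of seat between -0.004 and 0.004 m and horizontal distance between crank and seat below 0.005 m and angle between crank's own z axis and vertical below 0.08 rad), for 0.2 s.
2. the plate is wound down onto the mould with the crank (value of joint platen above 0.022 m and distance between crank and seat below 0.007 m), for 0.1 s.
At the end, for the whole second after the job is handed in: The plate is down on the mould (lowered more than 22 of 24 mm) and the crank sits home on the spindle: hub underside within 6 mm of the seat point, upright within 0.08 rad, at rest (value of joint platen above 0.022 m and distance between crank and seat below 0.006 m and angle between crank's own z axis and vertical below 0.08 rad and linear speed of crank below 0.02 m/s); the robot touches nothing.
It fails at once if the bath bomb is moved more than 25 mm (distance of bomb from where it was at the start of the episode above 0.025 m).
It fails at once if the dropper bottle is moved more than 25 mm or tipped (distance of dropper from where it was at the start of the episode above 0.025 m or angle between dropper's own z axis and vertical above 0.5 rad).
It fails at once if the tub is moved more than 25 mm (distance of tub from where it was at the start of the episode above 0.025 m).
It fails at once if the crank is tipped over (angle between crank's own z axis and vertical above 0.8 rad).
It also fails if it takes over 61 s, if anything falls off the work surface, if the arm or the gripper's body presses on something with over 40 N, if the wrist force passes 120 N, or if a joint passes its speed limit or range.

## Robot

A 6-joint arm with a two-finger parallel gripper is mounted at the origin on the work surface. World frame = base frame: x ahead of the robot, y to its left, z up, the work surface at z = 0. Lengths are in m, angles in rad, forces in N, time in s.
With the tool pointing down it reaches from about 0.3 to 0.775 m from the base axis. Payload 14.6 kg.
Tool frame: the origin (TCP) lies between the finger pads; the fingertips stand 19 mm ahead of it and the grasp point (between the pads) is the TCP (ctrl.finger_overhang is the distance from the TCP to the fingertips, in m); z points along the fingers, y is the direction in which the jaws open and shut (so a half turn about z gives the same grasp; the last joint's range is limited). The gripper opens to 94 mm and grips with 3 to 60 N. Pads are 16 mm wide; open, the fingers measure 119 mm over their backs; the gripper's body (75 mm by 177 mm) begins 78 mm behind the grasp point.
Start: joints at [1.054, 0.3, 1.521, -0, 1.321, -0.067], TCP at [0.239, 0.495, 0.224] pointing down, gripper open.
Joint ranges: [-3.03, 3.03], [-0.79, 2.21], [0.23, 2.52], [-1.04, 4.18], [0, 3.07], [-2.55, 2.55]. Speed limits (rad/s): [2.22, 2.22, 2.57, 3.14, 3.14, 3.14].

## Interface

Orientations are given as [roll, pitch, yaw] about the fixed x, y, z axes, in that order (R = Rz(yaw) Ry(pitch) Rx(roll)).
In Python, from station import ctrl gives the robot as it stands.
- The arm moves only by the tool send_rows, never from a script. Its argument "series" is a list of rows, each a list of 7 numbers: the turn, a rotation vector about the tool's x, y, z in degrees, then the shift along the tool's x, y, z in m, then the gripper's target within -1 to 1 (fully open at 1, half-way at 0, shut at -1). A call has 1 to 8 rows; each row is the pose to reach, as a shift and turn from the pose commanded when the call began, along the tool's axes at that moment; what a row does not reach only later rows make up. A row lasts 1/10 s, in which the tool goes at most 50 mm and 8.59 degrees, less where a joint would pass 70% of its speed; a pose out of reach is approached as far as the arm can. A call with a gripper value outside its range is refused whole. The fingers move at their own pace and stop on an object; "force" is the grip in N (left out, the last holds). Time passes only in rows, so rows that repeat a pose let the fingers close. It gives the time, the measured TCP pose, the force and the opening at its end, in the units of the state.
- ctrl.get_obs(): the state, without advancing time (a new reading comes with each control period).
- ctrl.camera(name): name is "scene" or "top" or "wrist"; returns a dict with "pixels" (480x640x3 uint8, red, green, blue), "z_map" (480x640 float32, m along the optical axis (not along the pixel's ray), 0 where there is no reading), "fov_y" (degrees; the focal length in pixels is half the picture's height over the tangent of half this angle, whatever the lens; pixels are square), "cx", "cy" (the principal point, pixels), "R" (3x3) and "t" (3): a world point X has camera coordinates R X + t. Camera axes: x right, y down, z forward; pixel columns grow to the right and rows downward; lengths in m; the calibration is good to about 2 mm. The wrist camera is an equidistant fisheye: a pixel r from the principal point sees the ray r / f radians off the axis. A picture is of the moment at which its call begins.
- ctrl.hand_in(): hands the job in, once; it reports no verdict.
The state is a dict: "time_s": time; "qpos": joint angles; "joint_vel": joint speeds; "tau": joint torques, N m; "ee_pos": TCP position; "eef_rot": TCP orientation; "force": force on the tool from outside, world axes, zero at the start; "moment": the same for the moment, N m; "grip_width": finger opening in m.
Only numpy, scipy, OpenCV 4.12 (cv2) and the standard library are available. Lean on these libraries where they do the work, as an engineer would, in place of code of your own. Each camera call takes 0.05 s, during which the arm holds its last target.

## Working session

There is one attempt and no reset: what is moved stays moved. The work goes in short steps, Python scripts to look and compute and a tool call to move; the robot and the scene stay as the last step left them, time stands still between calls to the robot, and variables do not carry over. Pictures are saved under pics/ and viewed, and the job is handed in when it is done.

Besides the shell and the picture viewer there is one more tool, called after "Call:" by a JSON object that holds its "fn" and its "kwargs". send_rows: Moves the arm, as the interface text tells. Its arguments: {"type":"object","properties":{"series":{"type":"array"},"force":{"type":"number"}},"required":["series"]}

```bash
mkdir -p pics; cat > h.py <<'E'
import numpy as np, cv2
from station import ctrl
def grab(n):
    c=ctrl.camera(n); cv2.imwrite  # noqa
    return c
def save(c,fn,box=None,s=1):
    p=c["pixels"][:,:,::-1]
    if box: x0,y0,x1,y1=box; p=p[y0:y1,x0:x1]
    cv2.imwrite("pics/"+fn,cv2.resize(p,None,fx=s,fy=s,interpolation=cv2.INTER_CUBIC))
def f(c): return 240/np.tan(np.radians(c["fov_y"]/2))
def cloud(c):
    z=c["z_map"]; v,u=np.mgrid[0:480,0:640]; F=f(c)
    P=np.stack([(u-c["cx"])/F*z,(v-c["cy"])/F*z,z],-1)
    W=(P-np.array(c["t"]))@np.array(c["R"])
    W[z==0]=np.nan
    return W
def plane(c,u,v,h):
    F=f(c); R=np.array(c["R"]); d=np.array([(u-c["cx"])/F,(v-c["cy"])/F,1])@R
    o=-R.T@np.array(c["t"]); return o+d*(h-o[2])/d[2]
E
python3 - <<'E'
from h import *
import pickle
d={}
for n in("scene","top","wrist"):
    c=grab(n); d[n]=c; save(c,n+"0.png"); print(n,c["fov_y"],c["cx"],c["cy"],-np.array(c["R"]).T@c["t"])
pickle.dump(d,open("d0.pkl","wb"))
print(ctrl.get_obs())
E
```

```text
scene 47.192561811723365 313.80971035739293 235.2548675732405 [1.35428216 0.30080518 0.94890391]
top 55.64074729295902 320.7410720593455 240.73411906114546 [ 0.44932828 -0.08454909  1.15702258]
wrist 65.70646984690485 326.6650285189938 240.44311384839068 [0.16933212 0.52981908 0.38414448]
{'time_s': 0.15, 'qpos': array([ 1.05439589e+00,  3.00337294e-01,  1.52143304e+00, -1.46592308e-05,
        1.32069285e+00, -6.66135907e-02]), 'joint_vel': array([-0.00027961, -0.00049456, -0.00223214, -0.00155573,  0.00102448,
       -0.00105883]), 'tau': array([-8.41639721e-04, -5.31959689e+01, -3.52824283e+01,  7.07004871e-02,
        2.36333924e-02, -1.07301410e-04]), 'ee_pos': array([0.23904873, 0.49513345, 0.22402235]), 'eef_rot': array([-3.14072311e+00, -4.37776684e-05,  2.69180942e+00]), 'force': array([-0.01170438,  0.92127848,  0.02308039]), 'moment': array([-0.02997841, -0.04997122,  0.02633347]), 'grip_width': 0.09402039070972168}
```

View pics/scene0.png

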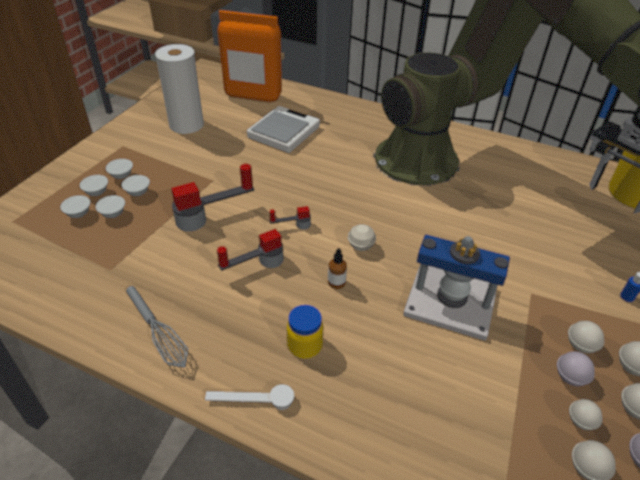

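View pics/top0.png

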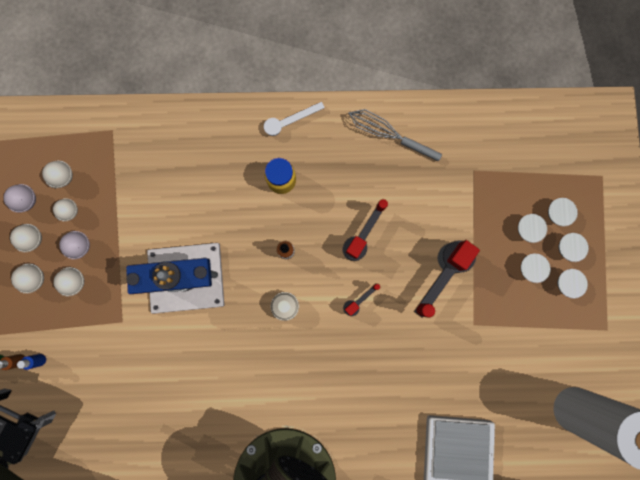

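View pics/wrist0.png

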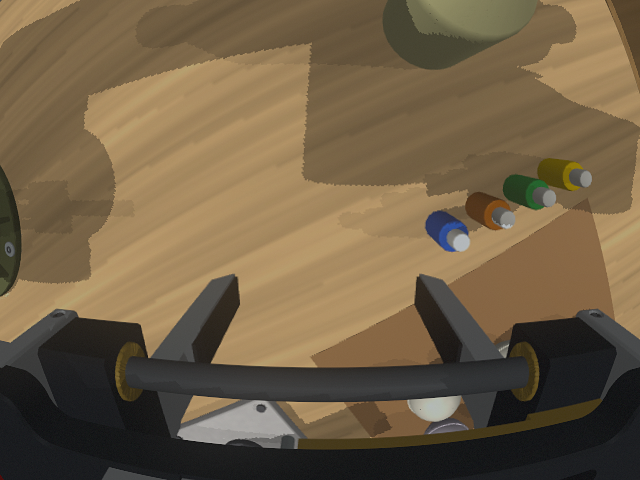

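Three crank-like things are in the top view. The small one is at (353,308), the middle one at (356,247) with its handle at (383,204), and the large one at (463,256) with its handle at (428,311). The middle one should be 120 mm from hub to handle, so I'll measure all three and check it in an enlarged crop.

```bash
python3 - <<'E'
from h import *
import pickle
d=pickle.load(open("d0.pkl","rb"))
c=d["top"]; W=cloud(c)
hsv=cv2.cvtColor(c["pixels"],cv2.COLOR_RGB2HSV)
red=((hsv[...,0]<8)|(hsv[...,0]>172))&(hsv[...,1]>150)&(hsv[...,2]>60)
n,l,s,ce=cv2.connectedComponentsWithStats(red.astype(np.uint8))
for i in range(1,n):
    if s[i,4]<25: continue
    m=l==i; z=np.nanpercentile(W[m][:,2],90)
    mt=m&(W[...,2]>z-.006)
    v,u=np.nonzero(mt); r=cv2.minAreaRect(np.c_[u,v].astype(np.float32))
    p=np.array([plane(c,*q,z)[:2] for q in cv2.boxPoints(r)])
    print(ce[i].round(1),s[i,4],"ztop",z.round(3),"c",plane(c,*r[0],z).round(4),"med",np.nanmedian(W[mt],0).round(4),"sides",np.linalg.norm(p[1]-p[0]).round(3),np.linalg.norm(p[2]-p[1]).round(3),"dirs",np.degrees(np.arctan2(*(p[1]-p[0])[::-1])).round(1))
def rep(name,m):
    z=np.nanpercentile(W[m][:,2],90); mt=m&(abs(W[...,2]-z)<.004)
    print(name,"ztop",z.round(3),"mid",((np.nanpercentile(W[mt],1,axis=0)+np.nanpercentile(W[mt],99,axis=0))/2).round(4),"ext",(np.nanpercentile(W[mt],99,axis=0)-np.nanpercentile(W[mt],1,axis=0)).round(3), mt.sum())
blue=(hsv[...,0]>105)&(hsv[...,0]<130)&(hsv[...,1]>120)
n,l,s,ce=cv2.connectedComponentsWithStats(blue.astype(np.uint8))
for i in range(1,n):
    if s[i,4]>100: rep("blue"+str(ce[i].round()),l==i)
box=np.zeros((480,640),bool); box[240:320,120:225]=1
for a,b in((.14,.158),(.16,.168),(.176,.184),(.19,.2),(.02,.04),(.005,.02)):
    m=box&(W[...,2]>a)&(W[...,2]<b)
    if m.sum()>5: 
        v,u=np.nonzero(m); print(a,b,m.sum(),np.nanmedian(W[m],0).round(4),np.nanmean(W[m],0).round(4), u.mean().round(1),v.mean().round(1),np.ptp(u),np.ptp(v))
for nm,(x0,y0,x1,y1) in dict(bomb=(265,285,305,325),drop=(270,235,300,262)).items():
    b=np.zeros_like(box); b[y0:y1,x0:x1]=1; m=b&(W[...,2]>.03); print(nm,np.nanmean(W[m],0).round(3),np.nanmax(W[m][:,2]).round(3))
big=cv2.resize(c["pixels"][190:320,330:490,::-1],None,fx=4,fy=4,interpolation=cv2.INTER_CUBIC)
cv2.imwrite("pics/crank_crop.png",big)
cv2.imwrite("pics/press_crop.png",cv2.resize(c["pixels"][230:325,115:235,::-1],None,fx=6,fy=6,interpolation=cv2.INTER_CUBIC))
E
```

```text
[382.5 203.8] 76 ztop 0.096 c [ 0.6566 -0.2476  0.0956] med [ 0.6577 -0.2486  0.0937] sides 0.019 0.02 dirs -64.3
[355.9 246.6] 265 ztop 0.082 c [ 0.5571 -0.1824  0.0822] med [ 0.5577 -0.1828  0.0801] sides 0.046 0.031 dirs -33.3
[465.1 254.6] 493 ztop 0.109 c [ 0.5305 -0.4326  0.1093] med [ 0.5313 -0.4334  0.1067] sides 0.061 0.042 dirs -37.4
[376.3 286.5] 34 ztop 0.064 c [ 0.461  -0.2304  0.0644] med [ 0.4622 -0.2309  0.0616] sides 0.012 0.012 dirs -91.1
[351.6 308.2] 116 ztop 0.056 c [ 0.4109 -0.1701  0.0555] med [ 0.4109 -0.1709  0.053 ] sides 0.03 0.021 dirs -51.0
[427.7 310.2] 148 ztop 0.127 c [ 0.4055 -0.336   0.1273] med [ 0.4053 -0.3363  0.1249] sides 0.027 0.027 dirs -91.2
blue[278. 171.] ztop 0.092 mid [ 7.413e-01 -6.000e-04  9.110e-02] ext [0.058 0.06  0.006] 397
blue[192. 274.] ztop 0.154 mid [0.4966 0.1905 0.1537] ext [0.062 0.075 0.006] 586
blue[143. 278.] ztop 0.155 mid [0.489  0.2928 0.154 ] ext [0.061 0.071 0.006] 505
blue[ 35. 361.] ztop 0.055 mid [0.2994 0.595  0.0552] ext [0.027 0.024 0.007] 62
0.14 0.158 1688 [0.4929 0.2203 0.1522] [0.4933 0.2381 0.1522] 168.4 275.5 83 36
0.16 0.168 375 [0.4934 0.2351 0.1623] [0.4937 0.2392 0.1625] 166.4 275.1 79 26
0.176 0.184 71 [0.495  0.2375 0.1803] [0.4943 0.2394 0.1802] 163.6 274.5 17 17
0.19 0.2 78 [0.4945 0.24   0.1947] [0.494  0.2404 0.1945] 160.8 274.4 10 9
0.02 0.04 332 [0.4707 0.2313 0.0209] [0.4929 0.233  0.0216] 187.4 277.7 74 68
0.005 0.02 2458 [0.4608 0.2282 0.0169] [0.4878 0.2319 0.0166] 188.4 279.8 101 75
bomb [ 0.42  -0.008  0.05 ] 0.067
drop [ 0.554 -0.013  0.073] 0.114
```

View pics/crank_crop.png

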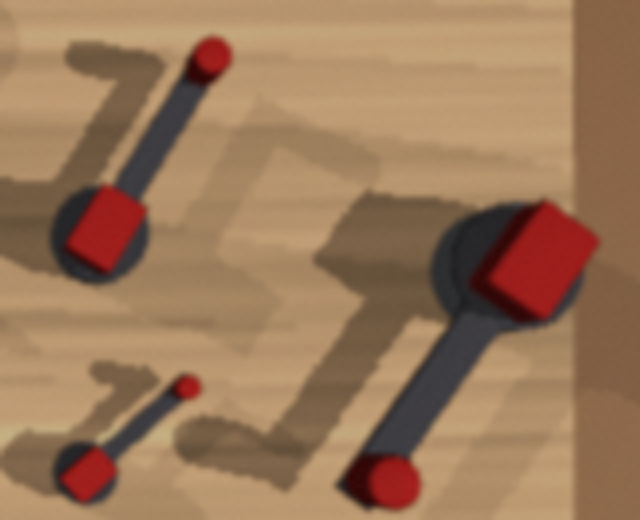

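View pics/press_crop.png

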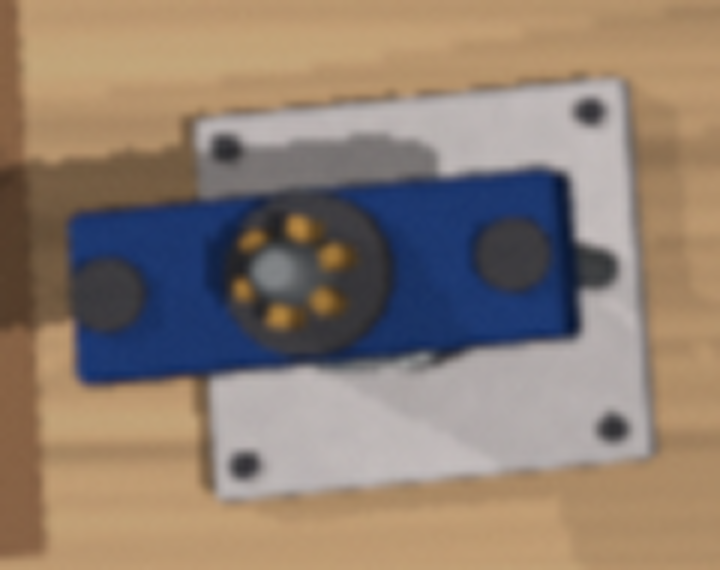

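The crop matches: the middle crank has a 46×31 mm block with its top at 81 mm, and the handle is 119 mm out with its top at 95 mm. That fits the description; the other two are scaled copies. The press crop also shows the six brass teeth. Next I'll measure the tooth angles and cross-check positions from the scene camera.

```bash
python3 - <<'E'
from h import *
import pickle
d=pickle.load(open("d0.pkl","rb"))
for nm,zone in(("top",(230,325,115,235)),("scene",(225,275,410,515))):
    c=d[nm]; W=cloud(c); F=f(c)
    hsv=cv2.cvtColor(c["pixels"],cv2.COLOR_RGB2HSV)
    box=np.zeros((480,640),bool); y0,y1,x0,x1=zone; box[y0:y1,x0:x1]=1
    br=box&(hsv[...,0]>8)&(hsv[...,0]<28)&(hsv[...,1]>130)&(W[...,2]>.158)
    n,l,s,ce=cv2.connectedComponentsWithStats(br.astype(np.uint8))
    print(nm,[ (tuple(ce[i].round(1)),s[i,4],W[l==i][:,2].round(3).max()) for i in range(1,n)])
    t=br&(abs(W[...,2]-.181)<.003)
    P=W[t]; cc=(np.percentile(P,1,axis=0)+np.percentile(P,99,axis=0))/2
    # circle through top tooth pixels cast on plane
    v,u=np.nonzero(t); Q=np.array([plane(c,a,b,.181) for a,b in zip(u,v)])[:,:2]
    ec=cv2.minEnclosingCircle((Q*1000).astype(np.float32)); print(" tooth tops",len(Q),"mean",Q.mean(0).round(4),"encl",np.array(ec[0])/1000,ec[1])
    nose=box&(W[...,2]>.186); v,u=np.nonzero(nose);
    nt=box&(W[...,2]>.193); v2,u2=np.nonzero(nt); print(" nose",plane(c,u2.mean(),v2.mean(),.196).round(4),len(u2))
    C=np.array(ec[0])/1000
    for C in (np.array(ec[0])/1000,Q.mean(0)):
        a=np.arctan2(*(Q-C).T[::-1]); w=np.hypot(*(Q-C).T)>.01
        ph=np.degrees(np.angle(np.mean(np.exp(6j*a[w]))))/6; print(" phase",ph.round(1),abs(np.mean(np.exp(6j*a[w]))).round(2))
    # cranks block
    red=((hsv[...,0]<8)|(hsv[...,0]>172))&(hsv[...,1]>150)&(hsv[...,2]>60)
    m=red&(np.hypot(W[...,0]-.557,W[...,1]+.182)<.05)&(abs(W[...,2]-.081)<.003)
    v,u=np.nonzero(m); r=cv2.minAreaRect(np.c_[u,v].astype(np.float32)); Q=np.array([plane(c,a,b,.081)[:2]*1000 for a,b in zip(u,v)]).astype(np.float32)
    print(" block",cv2.minAreaRect(Q),Q.mean(0))
    m=red&(np.hypot(W[...,0]-.657,W[...,1]+.248)<.03)&(abs(W[...,2]-.095)<.003)
    v,u=np.nonzero(m); Q=np.array([plane(c,a,b,.095)[:2]*1000 for a,b in zip(u,v)]); print(" handle",Q.mean(0),len(Q))
E
```

```text
top [((np.float64(165.0), np.float64(267.7)), np.int32(19), np.float64(0.186)), ((np.float64(156.9), np.float64(269.7)), np.int32(9), np.float64(0.185)), ((np.float64(170.6), np.float64(272.5)), np.int32(19), np.float64(0.185)), ((np.float64(155.0), np.float64(277.8)), np.int32(8), np.float64(0.182)), ((np.float64(169.1), np.float64(279.6)), np.int32(17), np.float64(0.185)), ((np.float64(162.1), np.float64(282.2)), np.int32(16), np.float64(0.182))]
 tooth tops 49 mean [0.4938 0.2406] encl [0.4932157  0.24147148] 19.513690948486328
 nose [0.4938 0.2407 0.196 ] 55
 phase -9.2 0.75
 phase -9.3 0.76
 block ((557.595458984375, -182.50930786132812), (31.191740036010742, 45.018898010253906), 56.699989318847656) [ 557.43207 -182.83287]
 handle [ 657.37989489 -247.39259963] 47
scene [((np.float64(458.3), np.float64(245.5)), np.int32(29), np.float64(0.183)), ((np.float64(472.2), np.float64(250.0)), np.int32(45), np.float64(0.183)), ((np.float64(462.6), np.float64(250.9)), np.int32(23), np.float64(0.182))]
 tooth tops 37 mean [0.5045 0.2415] encl [0.49871182 0.24116914] 19.375873565673828
 nose [0.4978 0.2407 0.196 ] 49
 phase -13.4 0.54
 phase 18.1 0.43
 block ((561.0506591796875, -183.38873291015625), (32.554080963134766, 45.686790466308594), 58.066646575927734) [ 560.727   -183.76035]
 handle [ 661.80848403 -248.0209078 ] 56
```

```bash
cat >> h.py <<'E'
from scipy.spatial.transform import Rotation as Ro
def delta(p,yaw,ob=None):
    o=ob or ctrl.get_obs(); R0=Ro.from_euler("xyz",o["eef_rot"]); R1=Ro.from_euler("xyz",[np.pi,0,np.radians(yaw)])
    rv=(R0.inv()*R1).as_rotvec(degrees=True); s=R0.inv().apply(np.array(p)-o["ee_pos"])
    print("row",rv.round(2),s.round(4)); return rv,s
def st():
    o=ctrl.get_obs(); print("t",round(o["time_s"],2),"p",o["ee_pos"].round(4),"rpy",np.degrees(o["eef_rot"]).round(2),"F",o["force"].round(1),"M",o["moment"].round(2),"w",round(o["grip_width"],4),"q6",o["qpos"][5].round(2))
E
python3 - <<'E'
from h import *
st(); delta((.50,-.05,.28),147); delta((.559,-.183,.20),147)
E
```

```text
t 0.15 p [0.239  0.4951 0.224 ] rpy [-179.95   -0.    154.23] F [-0.   0.9  0. ] M [-0.03 -0.05  0.03] w 0.094 q6 -0.07
row [-0.05  0.    7.23] [-0.472  -0.3775 -0.0557]
row [-0.05  0.    7.23] [-0.583  -0.4716  0.0244]
```

Call:
{"fn": "send_rows", "kwargs": {"series": [[0,0,2,-0.03,-0.03,-0.04,1],[0,0,4,-0.08,-0.06,-0.055,1],[0,0,7,-0.12,-0.09,-0.056,1],[0,0,7.2,-0.16,-0.125,-0.056,1],[0,0,7.2,-0.2,-0.16,-0.056,1],[0,0,7.2,-0.24,-0.19,-0.056,1],[0,0,7.2,-0.28,-0.225,-0.056,1],[0,0,7.2,-0.31,-0.25,-0.056,1]], "force": 40}}

```text
time_s: 0.95
ee_pos: [0.4036, 0.1472, 0.2805]
eef_rot: [3.141, 0.0, 2.566]
force: [0.1, 0.7, -0.4]
grip_width: 0.094
```

```bash
python3 - <<'E'
from h import *
st(); delta((.559,-.183,.25),147)
E
```

```text
t 0.95 p [0.4036 0.1472 0.2805] rpy [1.7999e+02 1.0000e-02 1.4704e+02] F [ 0.1  0.7 -0.4] M [0.04 0.01 0.04] w 0.094 q6 -0.73
row [0.01 0.01 0.04] [-0.31   -0.1926  0.0305]
```

Call:
{"fn": "send_rows", "kwargs": {"series": [[0,0,0,-0.04,-0.025,0,1],[0,0,0,-0.08,-0.05,0,1],[0,0,0,-0.12,-0.075,0,1],[0,0,0,-0.16,-0.1,0,1],[0,0,0,-0.2,-0.125,0,1],[0,0,0,-0.24,-0.15,0.01,1],[0,0,0,-0.28,-0.175,0.02,1],[0,0,0,-0.31,-0.1925,0.03,1]]}}

```text
time_s: 1.75
ee_pos: [0.5591, -0.1836, 0.2495]
eef_rot: [-3.141, -0.001, 2.565]
force: [0.7, 0.4, 0.2]
grip_width: 0.0938
```

Call:
{"fn": "send_rows", "kwargs": {"series": [[0,0,0,0,0,0.01,1],[0,0,0,0,0,0.04,1],[0,0,0,0,0,0.06,1],[0,0,0,0,0,0.06,1]]}}

```text
time_s: 2.15
ee_pos: [0.5575, -0.1801, 0.1877]
eef_rot: [-3.141, -0.005, 2.566]
force: [0.2, 0.4, -0.6]
grip_width: 0.0941
```

```bash
python3 - <<'E'
from h import *
st(); delta((.559,-.183,.067),147)
c=grab("wrist"); save(c,"wrist1.png"); c=grab("scene"); save(c,"scene1.png",(170,150,420,330),3)
st()
E
```

```text
t 2.15 p [ 0.5575 -0.1801  0.1877] rpy [-179.95   -0.28  147.04] F [ 0.2  0.4 -0.6] M [-0.01 -0.01 -0.03] w 0.0941 q6 -1.37
row [-0.05 -0.28  0.04] [-0.0035 -0.0015  0.1206]
t 2.25 p [ 0.5588 -0.1806  0.1912] rpy [1.8000e+02 1.0000e-02 1.4705e+02] F [ 0.4 -0.3  0.6] M [0.   0.05 0.01] w 0.0939 q6 -1.37
```

View pics/wrist1.png

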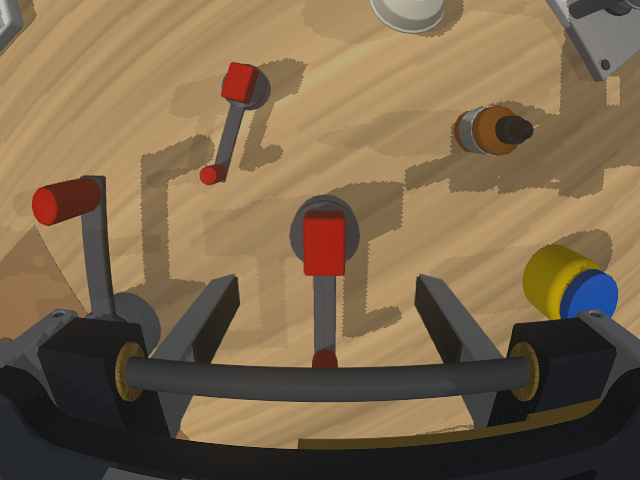

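View pics/scene1.png

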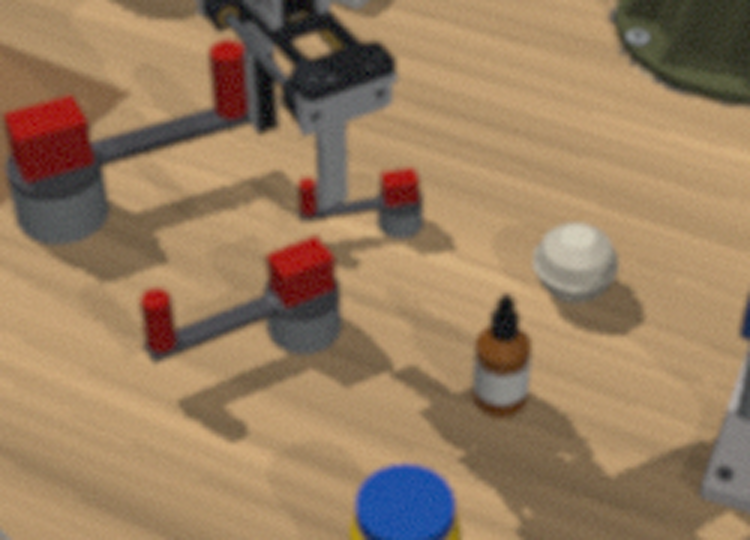

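The wrist view shows the middle crank's block centred between the fingers, at about (324,243), and square to them. I'll use this view to refine the block position relative to the TCP.

```bash
cat >> h.py <<'E'
def fcast(c,u,v,h):
    F=f(c); x=u-c["cx"]; y=v-c["cy"]; r=np.hypot(x,y)+1e-9; th=r/F
    d=np.stack([np.sin(th)*x/r,np.sin(th)*y/r,np.cos(th)],-1)@np.array(c["R"]); o=-np.array(c["R"]).T@np.array(c["t"])
    return o+d*((h-o[2])/d[...,2])[...,None]
E
python3 - <<'E'
from h import *
c=grab("wrist"); st()
hsv=cv2.cvtColor(c["pixels"],cv2.COLOR_RGB2HSV)
red=((hsv[...,0]<8)|(hsv[...,0]>172))&(hsv[...,1]>150)&(hsv[...,2]>175)
red[:200]=0;red[300:]=0;red[:,:280]=0;red[:,370:]=0
v,u=np.nonzero(red); print(u.min(),u.max(),v.min(),v.max(),len(u))
P=fcast(c,u.astype(float),v.astype(float),.081)
r=cv2.minAreaRect((P[:,:2]*1000).astype(np.float32)); print(r,P.mean(0))
delta((.559,-.183,.067),147)
E
```

```text
t 2.3 p [ 0.559  -0.1808  0.1918] rpy [1.7998e+02 8.0000e-02 1.4705e+02] F [ 0.6 -0.  -0.3] M [ 0.01  0.06 -0.01] w 0.0939 q6 -1.37Traceback (most recent call last):
  File "<stdin>", line 6, in <module>
    return umr_minimum(a, axis, None, out, keepdims, initial, where)
ValueError: zero-size array to reduction operation minimum which has no identity
```

```bash
python3 - <<'E'
from h import *
c=grab("wrist"); st()
hsv=cv2.cvtColor(c["pixels"],cv2.COLOR_RGB2HSV)
red=((hsv[...,0]<8)|(hsv[...,0]>172))&(hsv[...,1]>150)
red[:190]=0;red[300:]=0;red[:,:280]=0;red[:,370:]=0
print(np.median(hsv[red][:,2]),hsv[205:215:9,324],hsv[240,324])
r0=red&(hsv[...,2]>.93*np.median(hsv[red][:,2]))
v,u=np.nonzero(r0); print(u.min(),u.max(),v.min(),v.max(),len(u))
P=fcast(c,u.astype(float),v.astype(float),.081)
r=cv2.minAreaRect((P[:,:2]*1000).astype(np.float32)); print(r,P.mean(0))
o=ctrl.get_obs()
delta((.559,-.183,.067),147)
E
```

```text
t 2.35 p [ 0.5591 -0.1809  0.1919] rpy [1.7998e+02 1.1000e-01 1.4705e+02] F [-0.5 -0.6  0.3] M [-0.06 -0.03  0.03] w 0.0939 q6 -1.37
161.0 [[  6  38  68]
 [  5 207 112]] [  2 222 162]
304 341 215 270 2029
((556.1143798828125, -181.73989868164062), (28.358280181884766, 43.40773010253906), 57.621490478515625) [ 0.55586468 -0.18154221  0.081     ]
row [0.02 0.11 0.05] [-0.0008 -0.0019  0.1249]
```

Call:
{"fn": "send_rows", "kwargs": {"series": [[0,0,0,0,-0.002,0.03,1],[0,0,0,0,-0.002,0.06,1],[0,0,0,0,-0.002,0.09,1],[0,0,0,0,-0.002,0.11,1],[0,0,0,0,-0.002,0.12,1],[0,0,0,0,-0.002,0.124,1],[0,0,0,0,-0.002,0.124,1],[0,0,0,0,-0.002,0.124,1]]}}

```text
time_s: 3.15
ee_pos: [0.5582, -0.1829, 0.0677]
eef_rot: [3.141, 0.002, 2.566]
force: [-0.5, 0.4, -0.2]
grip_width: 0.0939
```

```bash
python3 - <<'E'
from h import *
c=grab("scene"); save(c,"scene2.png",(170,150,420,330),3)
st(); delta((.558,-.1825,.067),147)
E
```

```text
t 3.2 p [ 0.5581 -0.1828  0.0677] rpy [1.7998e+02 1.0000e-01 1.4703e+02] F [ 0.1 -0.4 -0.2] M [ 0.    0.01 -0.07] w 0.0939 q6 -1.37
row [0.02 0.1  0.03] [0.0003 0.0002 0.0007]
```

View pics/scene2.png

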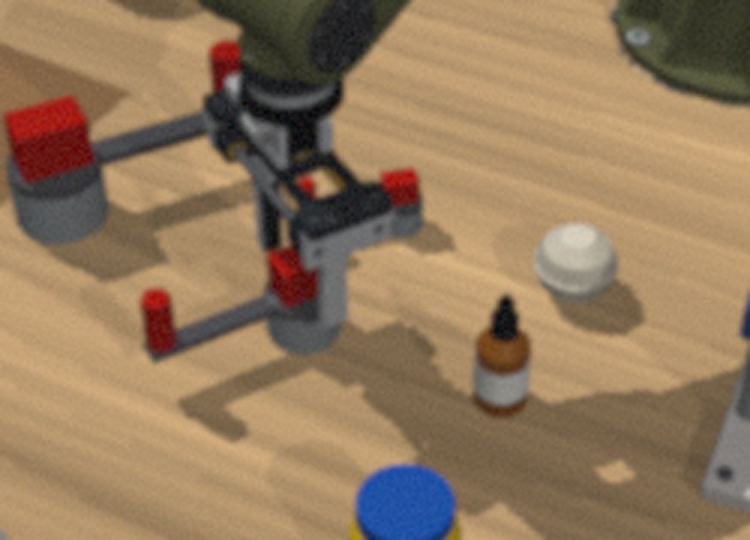

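The fingers straddle the block and clear the handle, so I'll close on it.

Call:
{"fn": "send_rows", "kwargs": {"series": [[0,0,0,0,0,0,-1],[0,0,0,0,0,0,-1],[0,0,0,0,0,0,-1],[0,0,0,0,0,0,-1],[0,0,0,0,0,0,-1],[0,0,0,0,0,0,-1],[0,0,0,0,0,0,-1]], "force": 45}}

```text
time_s: 3.9
ee_pos: [0.5576, -0.1827, 0.0664]
eef_rot: [3.142, -0.0, 2.566]
force: [-0.7, -0.0, 0.5]
grip_width: 0.0412
```

```bash
python3 - <<'E'
from h import *
st(); delta((.558,-.1825,.30),147); delta((.497,.241,.30),143)
E
```

```text
t 3.9 p [ 0.5576 -0.1827  0.0664] rpy [180.    -0.   147.03] F [-0.7 -0.   0.5] M [-0.03  0.06 -0.01] w 0.0412 q6 -1.37
row [ 0.   -0.    0.03] [-0.0003  0.0004 -0.2336]
row [ 0.   -0.    4.03] [ 0.2814  0.3225 -0.2335]
```

Call:
{"fn": "send_rows", "kwargs": {"series": [[0,0,0,0,0,0,-1],[0,0,0,0,0,0,-1],[0,0,0,0,0,0,-1],[0,0,0,0,0,0,-1]]}}

```text
time_s: 4.3
ee_pos: [0.5576, -0.1827, 0.0664]
eef_rot: [-3.142, -0.0, 2.566]
force: [0.0, 0.2, -0.3]
grip_width: 0.0315
```

Call:
{"fn": "send_rows", "kwargs": {"series": [[0,0,0,0,0,-0.01,-1],[0,0,0,0,0,-0.025,-1],[0,0,0,0,0,-0.04,-1],[0,0,0,0,0,-0.05,-1],[0,0,0,0,0,-0.05,-1],[0,0,0,0,0,-0.05,-1]]}}

```text
time_s: 4.9
ee_pos: [0.5575, -0.1826, 0.1165]
eef_rot: [3.142, 0.0, 2.566]
force: [0.1, 0.2, -3.7]
grip_width: 0.0316
```

```bash
python3 - <<'E'
from h import *
st(); c=grab("wrist"); save(c,"wrist3.png"); c=grab("scene"); save(c,"scene3.png",(170,150,420,330),3)
E
```

```text
t 4.9 p [ 0.5575 -0.1826  0.1165] rpy [1.8000e+02 1.0000e-02 1.4703e+02] F [ 0.1  0.2 -3.7] M [ 0.01  0.03 -0.04] w 0.0316 q6 -1.37
```

View pics/wrist3.png

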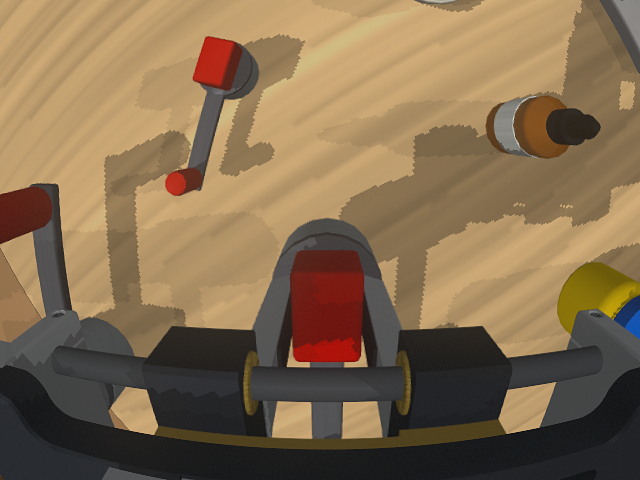

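View pics/scene3.png

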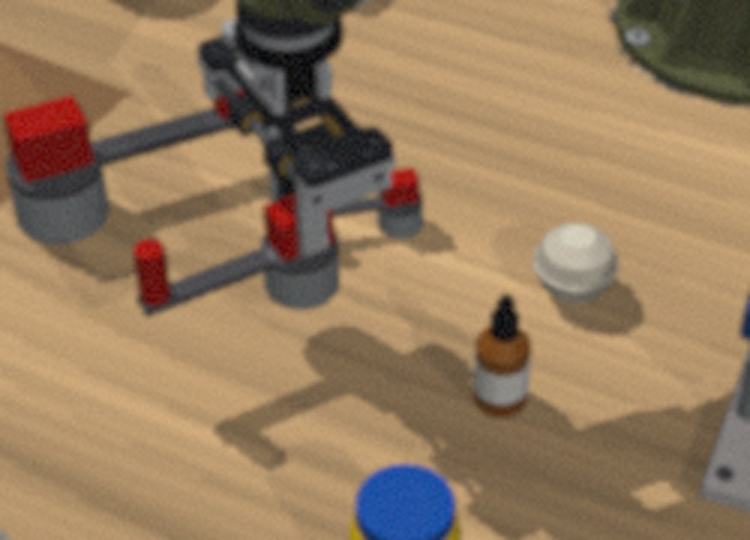

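The crank is gripped, upright and clear of the table (force −3.7 N, width 31.6 mm). I'll lift it and carry it over.

Call:
{"fn": "send_rows", "kwargs": {"series": [[0,0,0,0,0,-0.03,-1],[0,0,0,0,0,-0.07,-1],[0,0,0,0,0,-0.11,-1],[0,0,0,0,0,-0.15,-1],[0,0,0,0,0,-0.175,-1],[0,0,0,0,0,-0.185,-1],[0,0,0,0,0,-0.185,-1]]}}

```text
time_s: 5.7
ee_pos: [0.5577, -0.1827, 0.3015]
eef_rot: [3.141, 0.001, 2.566]
force: [-0.3, 1.1, -4.7]
grip_width: 0.0317
```

```bash
python3 - <<'E'
from h import *
st(); delta((.495,.241,.30),141)
E
```

```text
t 5.7 p [ 0.5577 -0.1827  0.3015] rpy [1.7999e+02 4.0000e-02 1.4703e+02] F [-0.3  1.1 -4.7] M [-0.01  0.02 -0.01] w 0.0317 q6 -1.37
row [0.01 0.04 6.03] [0.2832 0.3213 0.0014]
```

Call:
{"fn": "send_rows", "kwargs": {"series": [[0,0,0,0.02,0.022,0,-1],[0,0,1,0.045,0.051,0,-1],[0,0,2,0.075,0.085,0,-1],[0,0,3,0.105,0.12,0,-1],[0,0,4,0.135,0.153,0,-1],[0,0,5,0.165,0.187,0,-1],[0,0,6,0.195,0.221,0,-1],[0,0,6,0.22,0.25,0,-1]]}}

```text
time_s: 6.5
ee_pos: [0.5079, 0.1488, 0.2991]
eef_rot: [-3.139, -0.002, 2.461]
force: [0.6, -0.8, -4.0]
grip_width: 0.0318
```

```bash
python3 - <<'E'
from h import *
st(); delta((.495,.241,.30),141)
E
```

```text
t 6.5 p [0.5079 0.1488 0.2991] rpy [-1.7986e+02 -1.3000e-01  1.4103e+02] F [ 0.6 -0.8 -4. ] M [ 0.   -0.04  0.01] w 0.0318 q6 -0.67
row [-0.14 -0.13  0.03] [ 0.068   0.0635 -0.0009]
```

Call:
{"fn": "send_rows", "kwargs": {"series": [[0,0,0,0.025,0.023,0,-1],[0,0,0,0.045,0.042,0,-1],[0,0,0,0.058,0.055,0,-1],[0,0,0,0.064,0.06,0,-1],[0,0,0,0.064,0.06,0,-1],[0,0,0,0.064,0.06,0,-1]]}}

```text
time_s: 7.1
ee_pos: [0.4971, 0.2329, 0.3007]
eef_rot: [-3.14, -0.0, 2.461]
force: [-0.9, 0.1, -3.7]
grip_width: 0.0316
```

```bash
python3 - <<'E'
from h import *
import pickle
st(); d={n:grab(n) for n in("scene","top","wrist")}; pickle.dump(d,open("d4.pkl","wb"))
for n,b in(("top",(110,180,270,330)),("scene",(380,100,600,290))): save(d[n],n+"4.png",b,3)
st(); delta((.495,.241,.30),141)
E
```

```text
t 7.1 p [0.4971 0.2329 0.3007] rpy [-1.7993e+02 -2.0000e-02  1.4100e+02] F [-0.9  0.1 -3.7] M [-0.01  0.03 -0.01] w 0.0316 q6 -0.52
t 7.25 p [0.4973 0.2328 0.3013] rpy [-179.99   -0.    140.96] F [-0.2  0.  -3.4] M [-0.02  0.02 -0.03] w 0.0319 q6 -0.52
row [-0.01 -0.   -0.04] [0.0069 0.0049 0.0013]
```

View pics/top4.png

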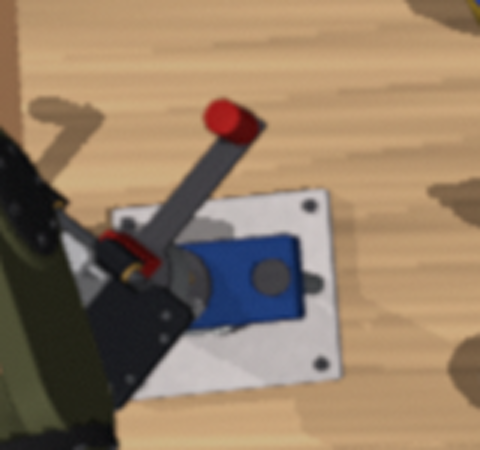

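View pics/scene4.png

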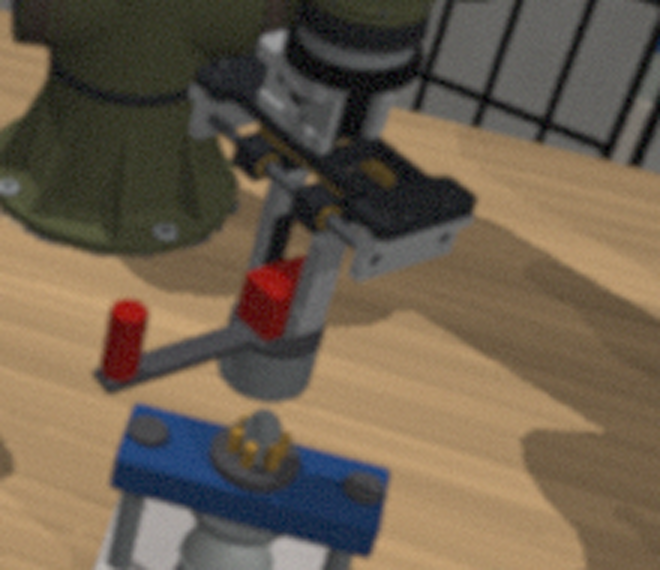

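```bash
python3 - <<'E'
from h import *
import pickle
d=pickle.load(open("d4.pkl","rb"))
for n in("top","scene"):
    c=d[n]; W=cloud(c); hsv=cv2.cvtColor(c["pixels"],cv2.COLOR_RGB2HSV)
    red=((hsv[...,0]<8)|(hsv[...,0]>172))&(hsv[...,1]>130)
    m=red&(np.hypot(W[...,0]-.59,W[...,1]-.158)<.035)
    zt=np.percentile(W[m][:,2],95); m&=abs(W[...,2]-.330)<.006
    v,u=np.nonzero(m); Q=np.array([plane(c,a,b,.330)[:2]*1000 for a,b in zip(u,v)]).astype(np.float32)
    print(n,len(Q),zt,Q.mean(0),cv2.minEnclosingCircle(Q), "expected",(.4973+.0933)*1000,(.2329-.0755)*1000)
# hub bottom rim in scene: hub pixels depth
c=d["scene"];W=cloud(c)
m=(np.hypot(W[...,0]-.497,W[...,1]-.233)<.045)&(W[...,2]>.232)&(W[...,2]<.268)
P=W[m]; A=np.c_[2*P[:,:2],np.ones(len(P))]; b=(P[:,:2]**2).sum(1); s=np.linalg.lstsq(A,b,rcond=None)[0]; print("hub cyl",s[:2],np.sqrt(s[2]+s[0]**2+s[1]**2),len(P))
c=pickle.load(open("d0.pkl","rb"))["scene"]; W=cloud(c)
m=(np.hypot(W[...,0]-.497,W[...,1]-.241)<.05)&(W[...,2]>.1615)&(W[...,2]<.1655); P=W[m]
v,u=np.nonzero(m);Q=np.array([plane(c,a,b,.163)[:2]*1000 for a,b in zip(u,v)]).astype(np.float32);print("shoulder scene",cv2.minEnclosingCircle(Q),len(Q))
c=pickle.load(open("d0.pkl","rb"))["top"]; W=cloud(c)
m=(np.hypot(W[...,0]-.494,W[...,1]-.241)<.036)&(W[...,2]>.1615)&(W[...,2]<.166); v,u=np.nonzero(m);Q=np.array([plane(c,a,b,.163)[:2]*1000 for a,b in zip(u,v)]).astype(np.float32);print("shoulder top",cv2.minEnclosingCircle(Q),len(Q))
E
```

```text
top 113 0.3301639515823133 [589.10034 155.06224] ((589.0631103515625, 155.12489318847656), 10.95801830291748) expected 590.6 157.39999999999998
scene 96 0.3298056191085914 [596.78107 156.62274] ((597.1649169921875, 156.63563537597656), 13.921456336975098) expected 590.6 157.39999999999998
hub cyl [0.49904968 0.23078786] 0.028427822036555365 381
shoulder scene ((497.120849609375, 239.60504150390625), 30.33216667175293) 182
shoulder top ((494.0502624511719, 240.92567443847656), 29.652233123779297) 234
```

Call:
{"fn": "send_rows", "kwargs": {"series": [[0,0,0,0.004,0.003,0,-1],[0,0,0,0.0072,0.006,0.005,-1],[0,0,0,0.0072,0.006,0.015,-1],[0,0,0,0.0072,0.006,0.025,-1],[0,0,0,0.0072,0.006,0.033,-1],[0,0,0,0.0072,0.006,0.033,-1],[0,0,0,0.0072,0.006,0.033,-1]]}}

```text
time_s: 7.95
ee_pos: [0.4953, 0.2428, 0.2684]
eef_rot: [-3.141, -0.0, 2.461]
force: [0.2, -0.8, -3.5]
grip_width: 0.0317
```

```bash
python3 - <<'E'
from h import *
st(); c=grab("scene"); save(c,"scene5.png",(400,150,560,290),4)
E
```

```text
t 7.95 p [0.4953 0.2428 0.2684] rpy [-179.99   -0.    141.03] F [ 0.2 -0.8 -3.5] M [-0.05  0.07 -0.01] w 0.0317 q6 -0.5
```

View pics/scene5.png

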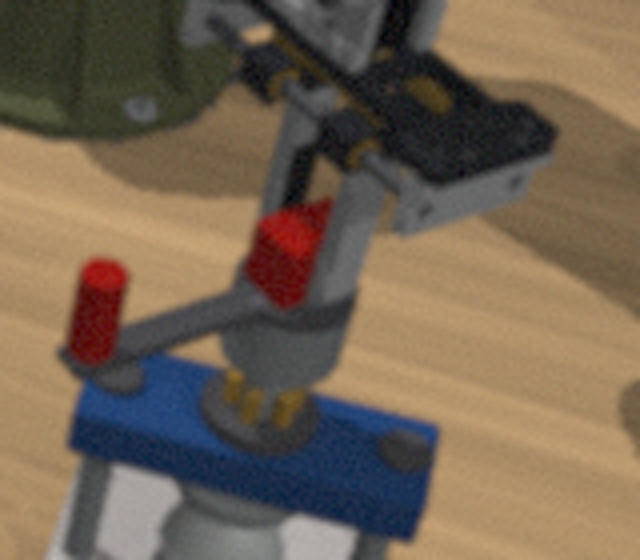

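```bash
python3 - <<'E'
from h import *
st(); c=grab("scene"); W=cloud(c); F=f(c)
def fit(z0,z1,r,C):
    m=(np.hypot(W[...,0]-C[0],W[...,1]-C[1])<r)&(W[...,2]>z0)&(W[...,2]<z1); P=W[m]
    from scipy.optimize import least_squares
    for R in (.030,):
        s=least_squares(lambda q:np.hypot(P[:,0]-q[0],P[:,1]-q[1])-R,C,loss="soft_l1",f_scale=.001).x
    print(z0,z1,"center",s.round(4),len(P))
    return s
fit(.205,.235,.04,[.497,.242])
fit(.155,.162,.038,[.497,.240])
def proj(X):
    q=np.array(c["R"])@X+c["t"]; return (q[:2]/q[2]*F+[c["cx"],c["cy"]]).round(1)
print(proj([.4953,.2428,.202]),proj([.4953,.2428,.163]), proj([.4953,.2428,.24]))
# image-row based hub silhouette mid columns: depth mask of hub rows vs shoulder rows
for z0,z1,nm in((.208,.232,"hub"),(.1545,.1645,"shoulder")):
    m=(np.hypot(W[...,0]-.497,W[...,1]-.242)<.040)&(W[...,2]>z0)&(W[...,2]<z1)
    v,u=np.nonzero(m); 
    for vv in np.unique(v)[::3]: print(nm,vv,u[v==vv].min(),u[v==vv].max(),end="; ")
    print()
E
```

```text
t 8.0 p [0.4954 0.2429 0.2688] rpy [1.7997e+02 1.0000e-02 1.4102e+02] F [ 0.2  0.3 -4.4] M [0.05 0.09 0.04] w 0.0319 q6 -0.5
0.205 0.235 center [0.4955 0.2405] 327
0.155 0.162 center [0.4926 0.24  ] 151
[470. 237.] [466.  250.9] [474.1 222.8]
hub 231 461 461; hub 234 455 486; hub 237 456 485; hub 240 459 483; hub 243 464 480; 
shoulder 242 454 456; shoulder 245 450 455; shoulder 248 450 477; shoulder 251 450 479; shoulder 254 450 479; shoulder 257 451 478; shoulder 260 456 483; shoulder 263 462 471; shoulder 266 471 471;
```

Call:
{"fn": "send_rows", "kwargs": {"series": [[0,0,0,-0.001,-0.001,0,-1],[0,0,0,-0.001,-0.001,0.003,-1],[0,0,0,-0.001,-0.001,0.006,-1],[0,0,0,-0.001,-0.001,0.009,-1],[0,0,0,-0.001,-0.001,0.012,-1],[0,0,0,-0.001,-0.001,0.014,-1],[0,0,0,-0.001,-0.001,0.014,-1]]}}

```text
time_s: 8.75
ee_pos: [0.4953, 0.2415, 0.2541]
eef_rot: [-3.141, -0.0, 2.461]
force: [0.1, -0.1, -3.4]
grip_width: 0.0319
```

```bash
python3 - <<'E'
from h import *
st()
E
```

```text
t 8.75 p [0.4953 0.2415 0.2541] rpy [-1.7997e+02 -2.0000e-02  1.4103e+02] F [ 0.1 -0.1 -3.4] M [-0.02  0.03 -0.06] w 0.0319 q6 -0.5
```

Call:
{"fn": "send_rows", "kwargs": {"series": [[0,0,0,0,0,0.003,-1],[0,0,0,0,0,0.0055,-1],[0,0,0,0,0,0.007,-1],[0,0,0,0,0,0.0075,-1],[0,0,0,0,0,0.0075,-1]]}}

```text
time_s: 9.25
ee_pos: [0.4954, 0.2415, 0.2473]
eef_rot: [3.141, 0.0, 2.461]
force: [-1.9, -1.1, 1.9]
grip_width: 0.0316
```

```bash
python3 - <<'E'
from h import *
st()
E
```

```text
t 9.25 p [0.4954 0.2415 0.2473] rpy [1.7998e+02 1.0000e-02 1.4103e+02] F [-1.9 -1.1  1.9] M [-0.31  0.52 -0.01] w 0.0316 q6 -0.5
```

Contact came at the unmeshed height, with about 5 N of push. I'll turn by feel, counter-clockwise first (negative about the tool's z).

Call:
{"fn": "send_rows", "kwargs": {"series": [[0,0,-2.5,0,0,0.0003,-1],[0,0,-5,0,0,0.0003,-1],[0,0,-7.5,0,0,0.0003,-1],[0,0,-10,0,0,0.0003,-1],[0,0,-10,0,0,0.0003,-1]]}}

```text
time_s: 9.75
ee_pos: [0.4958, 0.2417, 0.2473]
eef_rot: [3.14, 0.001, 2.637]
force: [1.1, -0.2, 4.2]
grip_width: 0.0317
```

```bash
python3 - <<'E'
from h import *
st()
E
```

```text
t 9.75 p [0.4958 0.2417 0.2473] rpy [1.7991e+02 6.0000e-02 1.5107e+02] F [ 1.1 -0.2  4.2] M [ 0.14 -0.17  0.02] w 0.0317 q6 -0.68
```

Call:
{"fn": "send_rows", "kwargs": {"series": [[0,0,-2.5,0,0,0,-1],[0,0,-5,0,0,0,-1],[0,0,-7.5,0,0,0,-1],[0,0,-10,0,0,0,-1],[0,0,-10,0,0,0,-1]]}}

```text
time_s: 10.25
ee_pos: [0.4957, 0.2416, 0.247]
eef_rot: [3.141, 0.001, 2.81]
force: [1.3, -0.0, 2.3]
grip_width: 0.0319
```

```bash
python3 - <<'E'
from h import *
st()
E
```

```text
t 10.25 p [0.4957 0.2416 0.247 ] rpy [1.7995e+02 6.0000e-02 1.6100e+02] F [ 1.3 -0.   2.3] M [ 0.2  -0.49 -0.03] w 0.0319 q6 -0.85
```

Call:
{"fn": "send_rows", "kwargs": {"series": [[0,0,-2,0,0,0.0002,-1],[0,0,-4,0,0,0.0002,-1],[0,0,-6,0,0,0.0002,-1],[0,0,-6,0,0,0.0002,-1]]}}

```text
time_s: 10.65
ee_pos: [0.4951, 0.2414, 0.2458]
eef_rot: [-3.141, -0.001, 2.914]
force: [0.3, -0.6, -3.0]
grip_width: 0.0316
```

```bash
python3 - <<'E'
from h import *
st()
E
```

```text
t 10.65 p [0.4951 0.2414 0.2458] rpy [-1.7995e+02 -7.0000e-02  1.6695e+02] F [ 0.3 -0.6 -3. ] M [ 0.01 -0.03 -0.03] w 0.0316 q6 -0.96
```

The load has dropped off (force back to −3 N at yaw 167°), so the teeth are entering. That agrees with the camera's tooth phase of about 171°. I'll centre it at about 170° and lower.

Call:
{"fn": "send_rows", "kwargs": {"series": [[0,0,-1.5,0,0,0.001,-1],[0,0,-3,0,0,0.002,-1],[0,0,-3,0,0,0.004,-1],[0,0,-3,0,0,0.005,-1],[0,0,-3,0,0,0.005,-1]]}}

```text
time_s: 11.15
ee_pos: [0.4953, 0.2414, 0.2412]
eef_rot: [-3.141, -0.0, 2.967]
force: [1.0, -0.3, -3.9]
grip_width: 0.0318
```

```bash
python3 - <<'E'
from h import *
st()
E
```

```text
t 11.15 p [0.4953 0.2414 0.2412] rpy [-1.7999e+02 -2.0000e-02  1.7000e+02] F [ 1.  -0.3 -3.9] M [0.   0.07 0.02] w 0.0318 q6 -1.01
```

Meshed and sliding freely. I'll carry on to home, which should be at TCP z of about 0.2294.

Call:
{"fn": "send_rows", "kwargs": {"series": [[0,0,0,0,0,0.003,-1],[0,0,0,0,0,0.006,-1],[0,0,0,0,0,0.009,-1],[0,0,0,0,0,0.011,-1],[0,0,0,0,0,0.0125,-1],[0,0,0,0,0,0.0125,-1],[0,0,0,0,0,0.0125,-1]]}}

```text
time_s: 11.85
ee_pos: [0.4954, 0.2415, 0.2294]
eef_rot: [3.141, 0.0, 2.968]
force: [-2.6, -2.2, 1.9]
grip_width: 0.0314
```

```bash
python3 - <<'E'
from h import *
st()
E
```

```text
t 11.85 p [0.4954 0.2415 0.2294] rpy [1.7999e+02 2.0000e-02 1.7003e+02] F [-2.6 -2.2  1.9] M [-0.24  0.49 -0.04] w 0.0314 q6 -1.01
```

It's home, with z at exactly 0.2294. I'll raise the grip to 60 N and wind clockwise (positive about the tool's z), watching the moment.

Call:
{"fn": "send_rows", "kwargs": {"series": [[0,0,0,0,0,0,-1],[0,0,0,0,0,0,-1],[0,0,5,0,0,0,-1],[0,0,10,0,0,0,-1],[0,0,15,0,0,0,-1],[0,0,20,0,0,0,-1],[0,0,25,0,0,0,-1],[0,0,30,0,0,0,-1]], "force": 60}}

```text
time_s: 12.65
ee_pos: [0.4946, 0.242, 0.2294]
eef_rot: [-3.141, -0.002, 2.441]
force: [-11.3, 0.7, 8.6]
grip_width: 0.0313
```

```bash
python3 - <<'E'
from h import *
st()
E
```

```text
t 12.65 p [0.4946 0.242  0.2294] rpy [-1.7997e+02 -9.0000e-02  1.3988e+02] F [-11.3   0.7   8.6] M [0.03 2.16 0.39] w 0.0313 q6 -0.48
```

Call:
{"fn": "send_rows", "kwargs": {"series": [[0,0,0,0.001,-0.0006,0,-1],[0,0,5,0.0015,-0.0008,0,-1],[0,0,10,0.0015,-0.0008,0,-1],[0,0,15,0.0015,-0.0008,0,-1],[0,0,20,0.0015,-0.0008,0,-1],[0,0,20,0.0015,-0.0008,0,-1]]}}

```text
time_s: 13.25
ee_pos: [0.4941, 0.2422, 0.2294]
eef_rot: [3.14, -0.0, 2.094]
force: [0.2, 2.6, 4.3]
grip_width: 0.0316
```

```bash
python3 - <<'E'
from h import *
st()
E
```

```text
t 13.25 p [0.4941 0.2422 0.2294] rpy [179.91  -0.   119.98] F [0.2 2.6 4.3] M [0.24 0.08 0.04] w 0.0316 q6 -0.13
```

Call:
{"fn": "send_rows", "kwargs": {"series": [[0,0,5,0,0,0,-1],[0,0,10,0,0,0,-1],[0,0,15,0,0,0,-1],[0,0,15,0,0,0,-1]]}}

```text
time_s: 13.65
ee_pos: [0.4941, 0.2422, 0.2294]
eef_rot: [3.14, -0.0, 1.834]
force: [2.1, 2.4, 5.4]
grip_width: 0.0314
```

```bash
python3 - <<'E'
from h import *
st()
E
```

```text
t 13.65 p [0.4941 0.2422 0.2294] rpy [ 1.7991e+02 -3.0000e-02  1.0510e+02] F [2.1 2.4 5.4] M [ 0.39 -0.09  0.04] w 0.0314 q6 0.13
```

Call:
{"fn": "send_rows", "kwargs": {"series": [[0,0,4,0,0,0,-1],[0,0,8,0,0,0,-1],[0,0,12,0,0,0,-1]]}}

```text
time_s: 13.95
ee_pos: [0.4941, 0.2422, 0.2294]
eef_rot: [3.14, -0.001, 1.626]
force: [1.4, 2.6, 5.0]
grip_width: 0.0314
```

```bash
python3 - <<'E'
from h import *
st(); c=grab("scene"); save(c,"scene6.png",(390,170,550,340),3.5)
E
```

```text
t 13.95 p [0.4941 0.2422 0.2294] rpy [ 1.7991e+02 -5.0000e-02  9.3170e+01] F [1.4 2.6 5. ] M [ 0.45 -0.18  0.41] w 0.0314 q6 0.33
```

View pics/scene6.png

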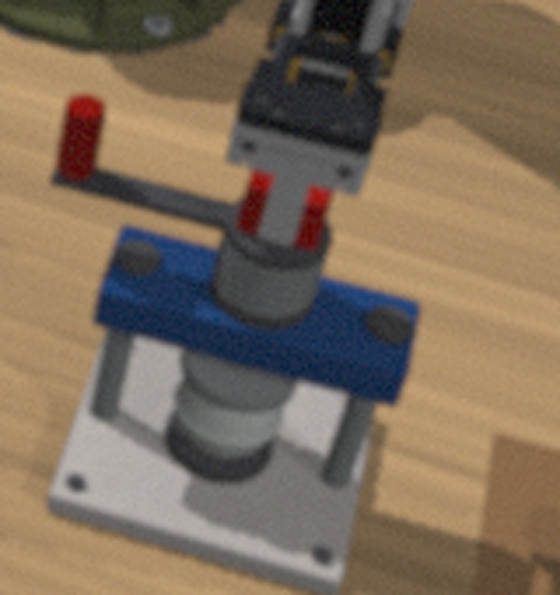

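The hub is seated and the plate is almost on the mould, at about (235,375) in the crop. The 0.41 N m moment matches spindle friction. I'll continue in small steps.

Call:
{"fn": "send_rows", "kwargs": {"series": [[0,0,4,0,0,0,-1],[0,0,8,0,0,0,-1]]}}

```text
time_s: 14.2
ee_pos: [0.4941, 0.2422, 0.2294]
eef_rot: [3.14, -0.001, 1.487]
force: [2.4, 2.2, 5.2]
grip_width: 0.0315
```

Call:
{"fn": "send_rows", "kwargs": {"series": [[0,0,4,0,0,0,-1],[0,0,8,0,0,0,-1]]}}

```text
time_s: 14.4
ee_pos: [0.4941, 0.2429, 0.2295]
eef_rot: [3.14, -0.003, 1.349]
force: [2.9, 12.5, 3.6]
grip_width: 0.0322
```

```bash
python3 - <<'E'
from h import *
st()
E
```

```text
t 14.4 p [0.4941 0.2429 0.2295] rpy [ 1.7991e+02 -1.6000e-01  7.7280e+01] F [ 2.9 12.5  3.6] M [ 2.44 -0.43  1.98] w 0.0322 q6 0.61
```

Moment rose to 1.98 N m with the width opening slightly, so it's at the firm stop. I'll check with a picture.

```bash
python3 - <<'E'
from h import *
c=grab("scene"); save(c,"scene7.png",(390,170,550,340),3.5); st()
W=cloud(c)
import pickle
for cc in (pickle.load(open("d0.pkl","rb"))["scene"],c):
    W=cloud(cc); m=(np.hypot(W[...,0]-.497,W[...,1]-.241)<.045)&(W[...,2]>.05)&(W[...,2]<.125)
    v,u=np.nonzero(m); 
    z=W[...,2]; r=np.hypot(W[...,0]-.497,W[...,1]-.241)
    col=465-5
    print([(vv,z[vv,col].round(3),r[vv,col].round(3)) for vv in range(255,310,3)])
E
```

```text
t 14.45 p [0.4941 0.2431 0.2295] rpy [179.91  -0.18  77.04] F [3.1 7.6 3.3] M [ 1.83 -0.41  2.01] w 0.0323 q6 0.62
[(255, np.float64(0.164), np.float64(0.017)), (258, np.float64(0.162), np.float64(0.023)), (261, np.float64(0.157), np.float64(0.026)), (264, np.float64(0.15), np.float64(0.027)), (267, np.float64(0.146), np.float64(0.031)), (270, np.float64(0.135), np.float64(0.028)), (273, np.float64(0.127), np.float64(0.028)), (276, np.float64(0.114), np.float64(0.024)), (279, np.float64(0.115), np.float64(0.033)), (282, np.float64(0.106), np.float64(0.034)), (285, np.float64(0.077), np.float64(0.016)), (288, np.float64(0.075), np.float64(0.022)), (291, np.float64(0.068), np.float64(0.025)), (294, np.float64(0.061), np.float64(0.027)), (297, np.float64(0.056), np.float64(0.031)), (300, np.float64(0.026), np.float64(0.02)), (303, np.float64(0.028), np.float64(0.027)), (306, np.float64(0.021), np.float64(0.03)), (309, np.float64(0.016), np.float64(0.033))]
[(255, np.float64(0.172), np.float64(0.026)), (258, np.float64(0.17), np.float64(0.032)), (261, np.float64(0.157), np.float64(0.026)), (264, np.float64(0.151), np.float64(0.028)), (267, np.float64(0.146), np.float64(0.031)), (270, np.float64(0.137), np.float64(0.03)), (273, np.float64(0.127), np.float64(0.028)), (276, np.float64(0.095), np.float64(0.006)), (279, np.float64(0.095), np.float64(0.014)), (282, np.float64(0.097), np.float64(0.025)), (285, np.float64(0.094), np.float64(0.031)), (288, np.float64(0.085), np.float64(0.031)), (291, np.float64(0.069), np.float64(0.025)), (294, np.float64(0.064), np.float64(0.029)), (297, np.float64(0.055), np.float64(0.031)), (300, np.float64(0.028), np.float64(0.021)), (303, np.float64(0.029), np.float64(0.028)), (306, np.float64(0.025), np.float64(0.032)), (309, np.float64(0.015), np.float64(0.033))]
```

View pics/scene7.png

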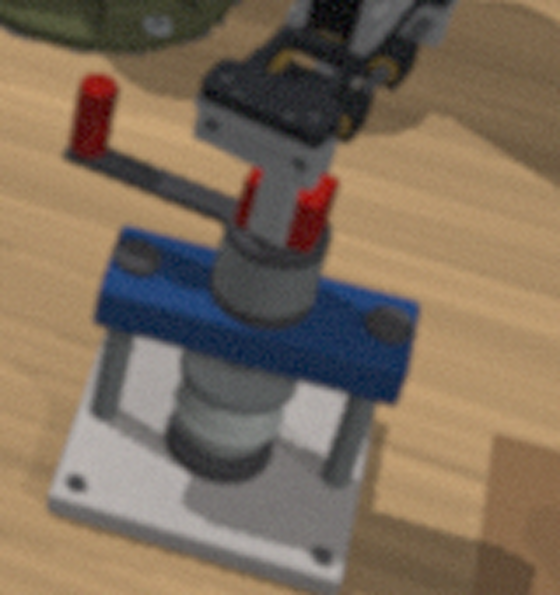

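The plate's rim has moved down from about 0.11 to 0.09 m and now rests on the mould. I'll ease off the torque, then release.

Call:
{"fn": "send_rows", "kwargs": {"series": [[0,0,0,0,0,0,-1],[0,0,0,0,0,0,-1],[0,0,-2,0,0,0,-1],[0,0,-3,0,0,0,-1]]}}

```text
time_s: 14.85
ee_pos: [0.4941, 0.2431, 0.2295]
eef_rot: [3.14, -0.003, 1.404]
force: [2.6, 8.8, 3.8]
grip_width: 0.0318
```

```bash
python3 - <<'E'
from h import *
st()
E
```

```text
t 14.85 p [0.4941 0.2431 0.2295] rpy [179.91  -0.18  80.45] F [2.6 8.8 3.8] M [ 1.87 -0.29  0.48] w 0.0318 q6 0.56
```

Call:
{"fn": "send_rows", "kwargs": {"series": [[0,0,-1,0,0,0,-1],[0,0,-1,0,0,0,1],[0,0,-1,0,0,0,1],[0,0,-1,0,0,0,1],[0,0,-1,0,0,0,1],[0,0,-1,0,0,0,1],[0,0,-1,0,0,0,1],[0,0,-1,0,0,0,1]]}}

```text
time_s: 15.65
ee_pos: [0.4937, 0.2418, 0.2289]
eef_rot: [3.142, 0.0, 1.414]
force: [0.4, -0.2, 1.0]
grip_width: 0.084
```

```bash
python3 - <<'E'
from h import *
st()
E
```

```text
t 15.65 p [0.4937 0.2418 0.2289] rpy [180.     0.    81.04] F [ 0.4 -0.2  1. ] M [-0.04  0.08 -0.01] w 0.084 q6 0.55
```

Released. I'll rise straight up.

Call:
{"fn": "send_rows", "kwargs": {"series": [[0,0,0,0,0,0,1],[0,0,0,0,0,-0.005,1],[0,0,0,0,0,-0.02,1],[0,0,0,0,0,-0.045,1],[0,0,0,0,0,-0.08,1],[0,0,0,0,0,-0.11,1],[0,0,0,0,0,-0.12,1],[0,0,0,0,0,-0.12,1]]}}

```text
time_s: 16.45
ee_pos: [0.4939, 0.2419, 0.3499]
eef_rot: [3.14, -0.001, 1.414]
force: [0.4, 0.3, -1.3]
grip_width: 0.0941
```

```bash
python3 - <<'E'
from h import *
st(); c=grab("scene"); save(c,"scene8.png",(170,110,570,410),2); W=cloud(c)
z=W[...,2]; r=np.hypot(W[...,0]-.497,W[...,1]-.241)
print("plate col",[(vv,z[vv,460].round(3),r[vv,460].round(3)) for vv in range(270,300,3)])
hsv=cv2.cvtColor(c["pixels"],cv2.COLOR_RGB2HSV)
red=((hsv[...,0]<8)|(hsv[...,0]>172))&(hsv[...,1]>130)
m=red&(r<.045)&(z>.2); P=W[m]; print("block top",np.percentile(P[:,2],[50,90,98]).round(4),"expect .244")
m=red&(r>.09)&(r<.15)&(z>.2); print("handle top",np.percentile(W[m][:,2],97).round(4),"expect .258",np.median(W[m],0).round(3))
E
```

```text
t 16.45 p [0.4939 0.2419 0.3499] rpy [ 1.799e+02 -6.000e-02  8.103e+01] F [ 0.4  0.3 -1.3] M [-0.09  0.1   0.01] w 0.0941 q6 0.55
plate col [(270, np.float64(0.136), np.float64(0.03)), (273, np.float64(0.126), np.float64(0.028)), (276, np.float64(0.094), np.float64(0.006)), (279, np.float64(0.093), np.float64(0.013)), (282, np.float64(0.098), np.float64(0.026)), (285, np.float64(0.096), np.float64(0.033)), (288, np.float64(0.09), np.float64(0.035)), (291, np.float64(0.07), np.float64(0.026)), (294, np.float64(0.064), np.float64(0.03)), (297, np.float64(0.058), np.float64(0.033))]
block top [0.2396 0.2445 0.246 ] expect .244
handle top 0.2586 expect .258 [0.494 0.123 0.242]
```

View pics/scene8.png

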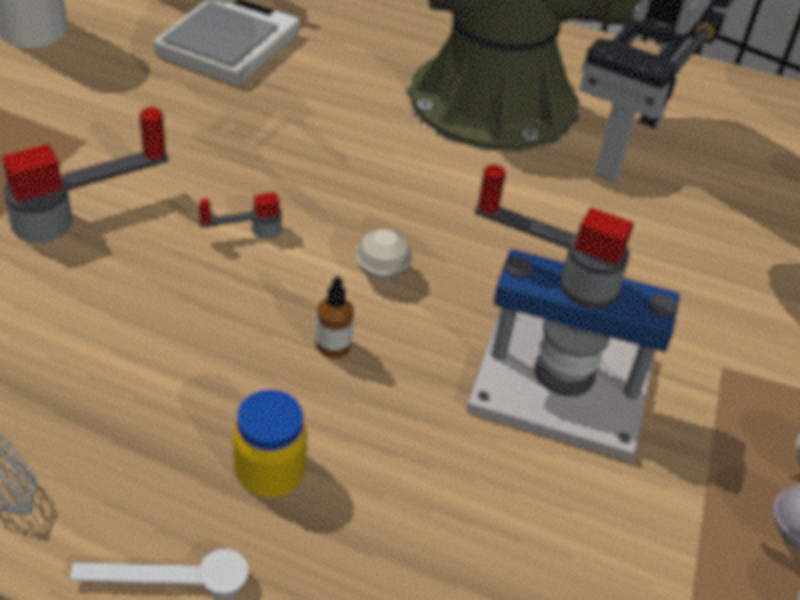

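The crank sits home, with block top at 0.2445 and handle top at 0.2586 (expected 0.244 and 0.258). The bystanders haven't moved. Before handing in, I want closer proof that the plate is hard down.

```bash
python3 - <<'E'
from h import *
import pickle
c0=pickle.load(open("d0.pkl","rb"))["scene"]; c=grab("scene"); st()
b=(425,250,495,315)
ims=[cv2.resize(x["pixels"][b[1]:b[3],b[0]:b[2],::-1],None,fx=5.5,fy=5.5,interpolation=cv2.INTER_CUBIC) for x in(c0,c)]
cv2.imwrite("pics/plate.png",np.hstack(ims))
hs=[]
for x in(c0,c):
    W=cloud(x); z=W[...,2]; r=np.hypot(W[...,0]-.496,W[...,1]-.2415)
    # plate rim: radius ~36mm
    m=(abs(r-.036)<.0035)&(z>.072)&(z<.127)&(W[...,0]>.51)
    print("rim z pct",np.percentile(z[m],[2,10,50,90,98]).round(4),m.sum())
    m=(z>.03)&(z<.127)&(W[...,0]>.50)&(r<.04); v,u=np.nonzero(m)
    for a in np.arange(.03,.127,.004):
        k=m&(z>=a)&(z<a+.004)
        if k.sum()>3: print(round(a,3),k.sum(),np.percentile(r[k],90).round(4),end=" | ")
    print()
E
```

```text
t 16.55 p [0.4935 0.2417 0.3474] rpy [-1.7991e+02  6.0000e-02  8.1030e+01] F [-0.9  0.   0.1] M [-0.05  0.16  0.01] w 0.094 q6 0.55
rim z pct [0.1046 0.1065 0.1113 0.1237 0.1265] 105
0.03 14 0.0327 | 0.034 4 0.0279 | 0.038 20 0.0286 | 0.042 16 0.0299 | 0.046 18 0.0301 | 0.05 16 0.0331 | 0.054 54 0.0345 | 0.058 65 0.0336 | 0.062 48 0.032 | 0.066 49 0.0308 | 0.07 60 0.0299 | 0.074 73 0.0278 | 0.078 51 0.0231 | 0.082 22 0.0205 | 0.102 12 0.034 | 0.106 44 0.0363 | 0.11 74 0.0354 | 0.114 42 0.0356 | 0.118 4 0.0373 | 0.122 26 0.0374 | 0.126 9 0.0376 | 
rim z pct [0.0849 0.0867 0.0921 0.1235 0.1267] 122
0.03 12 0.034 | 0.034 5 0.0259 | 0.038 22 0.0283 | 0.042 15 0.03 | 0.046 21 0.0306 | 0.05 14 0.0342 | 0.054 59 0.0338 | 0.058 57 0.0337 | 0.062 50 0.032 | 0.066 44 0.0302 | 0.07 47 0.0293 | 0.074 10 0.0291 | 0.082 12 0.0349 | 0.086 43 0.0364 | 0.09 162 0.0353 | 0.094 149 0.0347 | 0.098 6 0.0193 | 0.118 5 0.0364 | 0.122 27 0.0389 | 0.126 13 0.0361 |
```

View pics/plate.png

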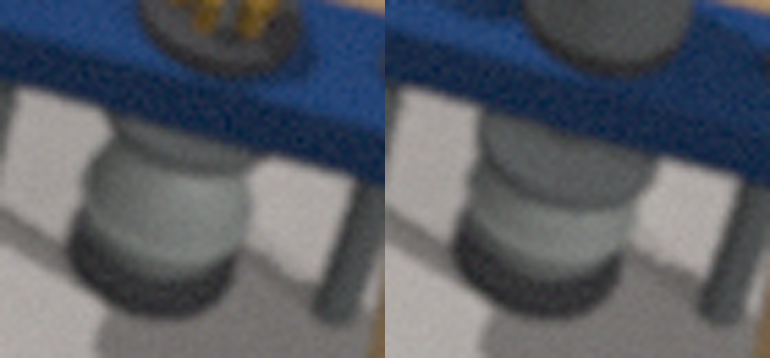

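```bash
python3 - <<'E'
from h import *
st(); print(ctrl.hand_in())
E
```

```text
t 16.55 p [0.4935 0.2417 0.3474] rpy [-1.7991e+02  6.0000e-02  8.1030e+01] F [-0.9  0.   0.1] M [-0.05  0.16  0.01] w 0.094 q6 0.55
the job is handed in; nothing more can be done
None
```

The middle-sized crank is fitted fully home on the spindle, the plate is wound down onto the mould, and the job is handed in. The clock stood at 16.55 s of the 61 s allowed.

**What I did:** I gripped the crank's block, carried it to the spindle and turned it counter-clockwise under a light push of about 5–8 N. The teeth meshed at a tool yaw of about 167–170°. After pushing it home I wound it clockwise, and the moment rose from the usual 0.4 N m to 2.0 N m at the stop. I then eased off, opened the fingers and rose clear.

**Last checks:**
- **Crank height:** the block top measured 0.2445 m (0.244 expected) and the handle top 0.2586 m (0.258 expected), so the hub is home and upright.
- **Plate:** its rim came down about 20 mm to about 0.085 m, level with the mould top.
- **Surroundings:** the bath bomb, dropper bottle and tub look unmoved in the last picture. The gripper is open and well above the crank.

**What disagreed or stayed uncertain:**
- **Camera offset:** the two fixed cameras differed by 3–8 mm in x. I worked from averages and from relative positions, then corrected by about 1.5 mm by feel during winding.
- **Grip slip:** the block slipped a few degrees in the fingers at the stop.
- **Plate travel:** I could not read the plate joint directly. That it is hard down rests on the felt stop and the depth readings.

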